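# Set the depth dial of a key cutting machine and run the carriage home

### The arm

A 7-joint arm with a two-finger parallel gripper is mounted at the origin on the work surface. World frame = base frame: x ahead of the robot, y to its left, z up, the work surface at z = 0. Lengths are in m, angles in rad, forces in N, time in s.
With the tool pointing down it reaches from about 0.35 to 0.9 m from the base axis. Payload 8.1 kg.
Tool frame: the origin (TCP) lies on the mounting face of the last link; the fingertips stand 178 mm ahead of it and the grasp point (between the pads) lies 159 mm ahead of it; x points along the fingers, y is the direction in which the jaws open and shut, and the axes are right-handed (so a half turn about x gives the same grasp; the last joint's range is limited). The gripper opens to 92 mm and grips with 3 to 60 N. Pads are 19 mm wide; open, the fingers measure 130 mm over their backs; the gripper's body (75 mm by 190 mm) begins 47 mm behind the grasp point.
Start: joints at [1.16, 0.434, 0.025, 1.573, -0.012, 1.134, -0.075], TCP at [0.189, -0.596, 0.405] pointing down, gripper open.
Joint ranges: [-2.62, 2.62], [-0.44, 2.09], [-1.27, 1.32], [0.08, 2.57], [-1.32, 4.46], [0.12, 2], [-2.74, 2.74]. Speed limits (rad/s): [2.22, 2.22, 3.01, 3.01, 3.14, 3.14, 3.14].

### API

Orientations are given as a unit quaternion [w, x, y, z].
In Python, from station import arm gives the robot as it stands.
- The arm moves only by the tool arm_command, never from a script. Its argument "steps" is text: rows parted by semicolons, each of 7 numbers parted by spaces: the closure, from 0 (fully open) to 1 (shut), then the shift along the tool's x, y, z in cm, then the turn, a rotation vector about the tool's x, y, z in degrees. In form: gripper x y z wx wy wz; .... A call has 1 to 12 rows; each row is the pose to reach, as a shift and turn from the pose commanded when the call began, along the tool's axes at that moment; what a row does not reach only later rows make up. A row lasts 1/12 s, in which the tool goes at most 41.7 mm and 7.16 degrees, less where a joint would pass 70% of its speed; a pose out of reach is approached as far as the arm can. A call with a gripper value outside its range is refused whole. The fingers move at their own pace and stop on an object; "grip_force" is the grip in N (left out, the last holds). Time passes only in rows, so rows that repeat a pose let the fingers close. It gives the time, the measured TCP pose, the force and the opening at its end, in the units of the state.
- arm.get_state(): the state, without advancing time (a new reading comes with each control period).
- arm.camera(name): name is "scene" or "top" or "wrist"; returns (picture, depth): 480x640x3 uint8, red, green, blue; 480x640 float32, m along the optical axis (not along the pixel's ray), 0 where there is no reading.
- arm.calibration(name): a dict with "fx", "fy", "cx", "cy" (pixels), "dist_coeffs" ([k1, k2, p1, p2, k3] as OpenCV has them; the pictures are not rectified), "R" (3x3) and "t" (3): a world point X has camera coordinates R X + t; the wrist camera has in their place "mount" (4x4, takes a point from camera to tool coordinates, whose origin is the TCP and whose axes are the tool frame's). Camera axes: x right, y down, z forward; pixel columns grow to the right and rows downward; lengths in m; the calibration is good to about 2 mm. A picture is of the moment at which its call begins: read the wrist's pose just before it. calibration takes no time and is no camera call.
- arm.sign_off(): hands the job in, once; it reports no verdict.
Trained networks look in the newest picture that a camera, given by its name, has taken for a name from the list of things; names that differ only in an ending like _2 or _b are one class to them, and where a whole thing is asked for, a point or a joint stands for the part that bears it (a point fixed in the world has none). Each returns a list of dicts, best first, with "conf" (0 to 1); they miss things now and then, are a little off and sometimes report something else, mostly with a low value. They report only what shows in the picture. A call takes as long as a camera call.
- arm.spot_in(target, camera): "at" ([column, row] in pixels, amid what is visible of it).
- arm.tip_of(target, camera): "at" ([column, row] in pixels: a listed point, or the origin of a listed thing).
The state is a dict: "clock": time; "joint_positions": joint angles; "dq": joint speeds; "tau": joint torques, N m; "ee_pos": TCP position; "orientation": TCP orientation; "wrist_force": force on the tool from outside, world axes, zero at the start; "moment": the same for the moment, N m; "gripper_width": finger opening in m.
Only numpy, scipy, OpenCV 4.12 (cv2) and the standard library are available. Lean on these libraries where they do the work, as an engineer would, in place of code of your own. Each camera call takes 0.05 s, during which the arm holds its last target.

### The job

On the key cutting machine, push the yellow finger tab round with a fingertip until the white index line on the black dial lines up with the red line on the collar around it, and leave the dial there. Then push the blue plate of the key carriage until the carriage is fully home against its stop by the cutter. Only push, nothing needs gripping or lifting, and leave the other things on the bench and on the machine where they are.

Things in the scene. Friction and masses are not known exactly. Their poses are not given: they have to be found in the camera images.
- machine: Grey key cutting machine fixed to the bench, 220 mm (its x) by 440 mm (its y), flat deck 50 mm above the bench. Origin: centre of the underside; x to its back, y to the dial end, z up. Dial axis at (0, 125) mm; the carriage runs along x = 0 from y = 0 to -120 mm. At the -y end a dark stop block (y = -121 to -133 mm, 30 mm above the deck), then cutter and green motor, 76 mm above the deck
- dial_axis (a point): Point on the dial's upright axis at its top face, 64 mm above the bench. The dial is a black disc 124 mm across; its steel hub, 24 mm across, stands 10 mm above the face. Around and below it lies a fixed aluminium collar 164 mm across, top 58 mm above the bench, with black graduations every 15 degrees and one radial red line 6 mm wide (64 to 91 mm from the axis)
- index_mark (a point): Outer end of the dial's white index line (5 mm wide, radial), at the dial's edge, 62 mm from the axis, at the top face. It turns with the dial
- target_mark (a point): The point at the dial's edge, 62 mm from the axis at top face height, at the inner end of the collar's fixed red line: where the outer end of the white index line has to come
- finger_tab (a point): Centre of the yellow finger tab, an upright radial fin fixed to the dial, diametrically opposite the index line: 17 to 55 mm from the axis, 8 mm thick, standing 26 mm above the dial's top face (top 90 mm above the bench). This point is 36 mm from the axis, half-way up. Push its flat side to turn the dial
- dial (a joint): Angle of the dial in rad, growing anticlockwise seen from above; 0 has the index line pointing along the machine's -x. It turns either way through more than a full turn, needs about 0.07 N m (2 N on the tab) and stays where it is left
- push_face (a point): Centre of the free face of the carriage's blue push plate: 55 mm wide (machine x), 10 mm thick, 4 to 54 mm above the deck (top 104 mm above the bench); this point is 35 mm above the deck. The face looks along the machine's +y, to the dial; push it along the machine's -y
- carriage (a joint): Travel of the carriage in m along the machine's -y: 0 is fully back, 0.055 is fully home against the stop. It starts part-way back, slides against about 2 N of friction and stays where it is left
- lock_cylinder: Bystander: upright brass lock cylinder, 28 mm across, 34 mm high, standing loose on the deck at the machine's front edge, between dial and carriage; origin at its underside
- loose_key: Bystander: brass key blank, 54 mm long, 4 mm thick, lying loose on the deck near the machine's back edge; origin at its underside
- padlock: Bystander: brass padlock 50 by 45 mm, 22 mm thick, lying on the bench beside the dial end of the machine; origin at its underside
- screwdriver: Bystander: screwdriver with an orange handle, lying on the bench beyond the motor end of the machine
- hammer: Bystander: hammer with a green handle, lying on the bench at the robot's left
- blue_case: Bystander: blue case 120 by 80 mm, 45 mm high, on the bench at the robot's right; origin at its underside
- spray_can: Bystander: standing can, 44 mm across, 90 mm high, on the bench behind the machine; origin at its underside

How it is judged:
By the outcome, as a careful person would: the job done as asked, in the order asked, and still so for the second after the job is handed in, with the robot touching nothing.
It also fails if it takes over 64 s, if anything falls off the work surface, if the arm or the gripper's body presses on something with over 40 N, if the wrist force passes 120 N, or if a joint passes its speed limit or range.

## Working session

There is one attempt and no reset: what is moved stays moved. The work goes in short steps, Python scripts to look and compute and a tool call to move; the robot and the scene stay as the last step left them, time stands still between calls to the robot, and variables do not carry over. Pictures are saved under pics/ and viewed, and the job is handed in when it is done.

Besides the shell and the picture viewer there is one more tool, called after ">>>" as name(argument=value, ...), one argument or row to a line, values as JSON. arm_command: Moves the arm, as the interface text tells. Its arguments: {"type":"object","properties":{"steps":{"type":"string"},"grip_force":{"type":"number"}},"required":["steps"]}

```bash
mkdir -p pics; ls; python3 - <<'E'
from station import arm
import cv2
s=arm.get_state(); print({k:(v if not hasattr(v,'__len__') else [round(float(x),4) for x in v]) for k,v in s.items()})
for c in ["scene","top"]:
    p,d=arm.camera(c); cv2.imwrite(f"pics/{c}0.png",p[:,:,::-1])
    import numpy as np; np.save(f"{c}0.npy",d)
    k=arm.calibration(c); print(c,k)
    for n in ["dial_axis","index_mark","target_mark","finger_tab","push_face","machine","lock_cylinder"]:
        print(n,[(np.round(r['at'],1).tolist(),round(r['conf'],2)) for r in arm.tip_of(n,c)[:2]])
E
```

```text
pics
{'clock': 0.0, 'joint_positions': [1.1604, 0.4352, 0.025, 1.5741, -0.0116, 1.134, -0.0751], 'dq': [0.0001, -0.0012, 0.0019, 0.0002, -0.002, -0.0009, 0.0009], 'tau': [0.0005, -66.7853, 0.985, -31.4458, -0.0607, 0.0433, 0.0001], 'ee_pos': [0.1893, -0.5954, 0.4039], 'orientation': [-0.1078, -0.6986, -0.1089, 0.6989], 'wrist_force': [-0.4391, 0.1645, 0.5625], 'moment': [0.0424, -0.0033, -0.0514], 'gripper_width': 0.09160621738169489}
scene {'fx': 462.95243132460996, 'fy': 462.95243132460996, 'cx': 313.130214318464, 'cy': 242.4057116612257, 'dist_coeffs': array([-0.05467274,  0.        ,  0.        ,  0.        ,  0.        ]), 'R': array([[ 0.24594567,  0.96928003, -0.00263725],
       [ 0.72332359, -0.18534636, -0.66516894],
       [-0.64522377,  0.16168783, -0.74668824]]), 't': array([-0.16710178, -0.38418198,  1.53337189])}
dial_axis [([334.2, 207.8], 0.79)]
index_mark [([100.3, 260.1], 0.59), ([320.7, 197.7], 0.55)]
target_mark [([323.7, 224.4], 0.62)]
finger_tab [([344.8, 213.3], 0.68)]
push_face [([285.4, 219.4], 0.75)]
machine [([293.4, 241.2], 0.78), ([472.4, 211.5], 0.72)]
lock_cylinder [([286.4, 201.5], 0.62)]
top {'fx': 562.873752068182, 'fy': 562.873752068182, 'cx': 317.2453074695663, 'cy': 232.06547192411568, 'dist_coeffs': array([-0.04339121,  0.        ,  0.        ,  0.        ,  0.        ]), 'R': array([[-0.02326614, -0.99971798, -0.00475805],
       [-0.99744284,  0.02353437, -0.06748268],
       [ 0.06757563,  0.00317582, -0.9977091 ]]), 't': array([0.03171664, 0.61177622, 1.74374567])}
dial_axis [([290.6, 267.1], 0.86)]
index_mark [([326.9, 258.6], 0.61), ([304.0, 283.0], 0.56)]
target_mark [([305.4, 255.3], 0.66)]
finger_tab [([284.3, 261.4], 0.88), ([331.7, 292.2], 0.64)]
push_face []
machine [([414.8, 242.3], 0.75), ([329.7, 263.7], 0.65)]
lock_cylinder [([330.6, 293.8], 0.39)]
```

View pics/scene0.png

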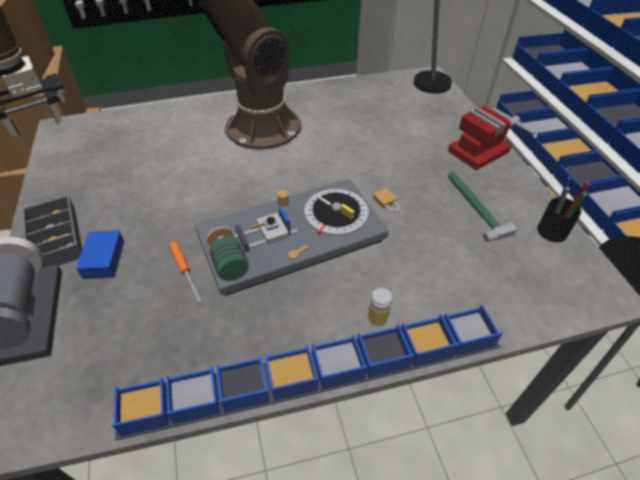

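View pics/top0.png

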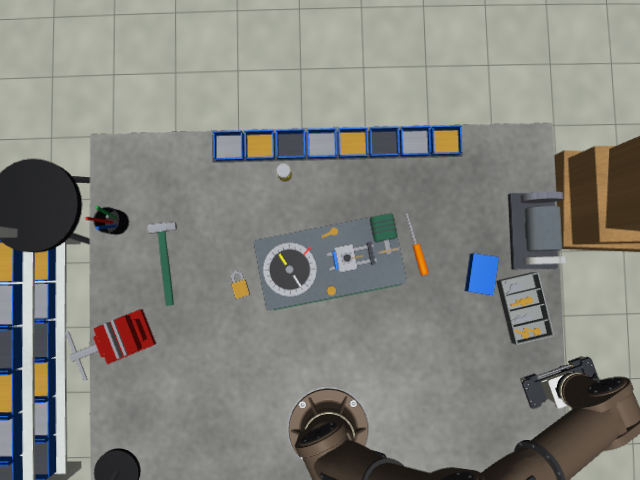

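```bash
python3 - <<'E'
import cv2
p=cv2.imread('pics/top0.png')[190:330,230:410]; cv2.imwrite('pics/topc.png',cv2.resize(p,None,fx=4.2,fy=4.2,interpolation=2))
p=cv2.imread('pics/scene0.png')[150:290,230:400]; cv2.imwrite('pics/scenec.png',cv2.resize(p,None,fx=4,fy=4,interpolation=2))
E
```

```text
(no output)
```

View pics/topc.png

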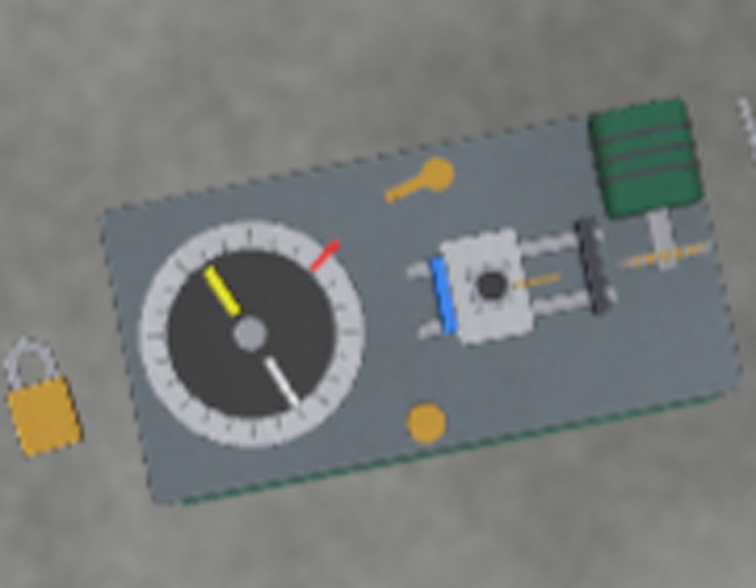

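View pics/scenec.png

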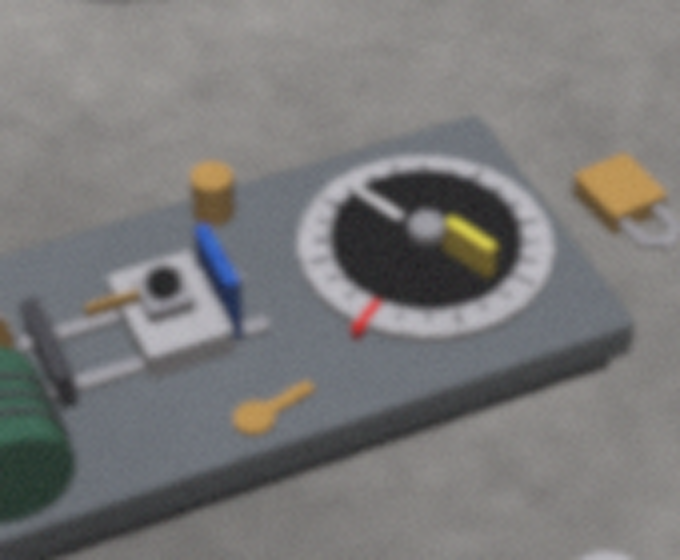

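The top view shows the dial hub at about (289,269), the white index's outer end at (301,286), the red line's inner end at (304.5,254) and the tab at upper left. The blue plate is at about (336,260). The index needs roughly +100° anticlockwise. Next I compute world positions.

```bash
cat > h.py <<'E'
import numpy as np, cv2
from station import arm
from scipy.spatial.transform import Rotation as Rn
def ray(c,px,z,pose=None):
    k=arm.calibration(c); K=np.array([[k['fx'],0,k['cx']],[0,k['fy'],k['cy']],[0,0,1]])
    u=cv2.undistortPoints(np.array([[px]],float),K,np.array(k['dist_coeffs']))[0,0]
    d=np.array([u[0],u[1],1.])
    if c=='wrist':
        M=np.array(k['mount']); q=pose['orientation']; R=Rn.from_quat([q[1],q[2],q[3],q[0]]).as_matrix()
        o=R@M[:3,3]+pose['ee_pos']; d=R@M[:3,:3]@d
    else:
        o=-k['R'].T@k['t']; d=k['R'].T@d
    return o+d*(z-o[2])/d[2]
def tool(s):
    q=s['orientation']; return Rn.from_quat([q[1],q[2],q[3],q[0]])
E
python3 - <<'E'
from h import *
np.set_printoptions(precision=4,suppress=True)
c=lambda x,y:(230+x/4.2,190+y/4.2)
g=lambda x,y:(230+x/4,150+y/4)
P={}
for n,px,z in [('hub',c(249,333),.074),('idx',c(297,405),.064),('red_in',c(313,270),.058),('red_out',c(338,243),.058),('tab_out',c(210,270),.09),('tab_in',c(236,314),.09),('plate1',c(437,259),.104),('plate2',c(450,332),.104),('lock',c(427,423),.084),('stop1',c(586,220),.08),('stop2',c(600,312),.08)]:
    P[n]=ray('top',px,z); print(n,P[n])
for n,px,z in [('hub',g(426,225),.074),('idx',g(358,187),.064),('red_in',g(377,301),.058),('red_out',g(357,333),.058),('tab_out',g(495,245),.09),('tab_in',g(449,218),.09),('plate1',g(203,228),.104),('plate2',g(240,283),.104)]:
    print('S',n,ray('scene',px,z))
a=lambda n:np.degrees(np.arctan2(*(P[n]-P['hub'])[1::-1]))
for n in ['idx','red_in','red_out','tab_out','tab_in']: print(n,a(n),np.linalg.norm((P[n]-P['hub'])[:2]))
s=arm.get_state(); print(tool(s).as_matrix())
print(arm.calibration('wrist'))
E
```

```text
hub [0.4978 0.1045 0.074 ]
idx [0.445  0.0713 0.064 ]
red_in [0.5426 0.0578 0.058 ]
red_out [0.5619 0.0391 0.058 ]
tab_out [0.5434 0.1306 0.09  ]
tab_in [0.5115 0.1126 0.09  ]
plate1 [ 0.547  -0.0316  0.104 ]
plate2 [ 0.4951 -0.0395  0.104 ]
lock [ 0.4306 -0.022   0.084 ]
stop1 [ 0.5733 -0.1402  0.08  ]
stop2 [ 0.5069 -0.1483  0.08  ]
S hub [0.4999 0.1069 0.074 ]
S idx [0.4445 0.077  0.064 ]
S red_in [0.5418 0.0636 0.058 ]
S red_out [0.5649 0.0447 0.058 ]
S tab_out [0.5433 0.1379 0.09  ]
S tab_in [0.5133 0.1173 0.09  ]
S plate1 [ 0.4984 -0.0352  0.104 ]
S plate2 [ 0.5498 -0.0234  0.104 ]
idx -147.87132973135584 0.06232743056690737
red_in -46.20029954889566 0.06470592049117677
red_out -45.58488369527375 0.09150535924663214
tab_out 29.830627165673135 0.05254217144723687
tab_in 30.710419931512796 0.015957162301474908
[[ 0.      0.3029 -0.953 ]
 [-0.     -0.953  -0.3029]
 [-1.      0.      0.    ]]
{'fx': 400.2517403708633, 'fy': 400.2517403708633, 'cx': 319.82440132253555, 'cy': 243.66873185166503, 'dist_coeffs': array([-0.0331,  0.    ,  0.    ,  0.    ,  0.    ]), 'mount': array([[ 0.0008, -0.2933,  0.956 ,  0.0197],
       [ 1.    ,  0.0004, -0.0007, -0.0004],
       [-0.0001,  0.956 ,  0.2933, -0.0796],
       [ 0.    ,  0.    ,  0.    ,  1.    ]])}
```

>>> arm_command(
  steps="1 0 -28 -27 -51 0 0;1 0 -28 -27 -51 0 0;1 0 -28 -27 -51 0 0;1 0 -28 -27 -51 0 0;1 0 -28 -27 -51 0 0;1 0 -28 -27 -51 0 0;1 0 -28 -27 -51 0 0;1 0 -28 -27 -51 0 0;1 0 -28 -27 -51 0 0;1 0 -28 -27 -51 0 0;1 0 -28 -27 -51 0 0;1 0 -28 -27 -51 0 0",
  grip_force=20,
)

```text
clock: 1.8
ee_pos: [0.3621, -0.2466, 0.405]
orientation: [-0.4, -0.584, -0.399, 0.584]
wrist_force: [0.1, -1.4, 0.4]
gripper_width: 0.0163
```

```bash
cat >> h.py <<'E'
def delta(x,y,tipz,yaw):
    "move in tool axes to tip at x,y,tipz and tool-y heading yaw (deg)"
    s=arm.get_state(); R=tool(s); d=np.array([x,y,tipz+.178])-s['ee_pos']
    cy=np.degrees(np.arctan2(R.as_matrix()[1,1],R.as_matrix()[0,1]))
    y_=np.radians(yaw); Y=np.array([np.cos(y_),np.sin(y_),0]); X=np.array([0,0,-1.]); Rt=Rn.from_matrix(np.c_[X,Y,np.cross(X,Y)])
    print('t',round(s['clock'],2),'yaw',round(cy,1),'tip',np.round(np.array(s['ee_pos'])+R.apply([.178,0,0]),4),'F',np.round(s['wrist_force'],2),'w',round(s['gripper_width'],4))
    print('shift cm',np.round(R.inv().apply(d)*100,2),'rot',np.round((R.inv()*Rt).as_rotvec(degrees=True),1))
    print('q',np.round(s['joint_positions'],2))
E
python3 -c "
from h import *
delta(.542,.101,.226,30.5)"
```

```text
t 1.8 yaw -21.2 tip [ 0.3621 -0.2467  0.227 ] F [ 0.1  -1.4   0.42] w 0.0163
shift cm [  0.08   4.17 -38.91] rot [-51.7   0.   -0. ]
q [ 0.79  0.16 -0.35  1.98  0.06  1.02  0.04]
```

>>> arm_command(
  steps="1 0 4.2 -38.9 -52 0 0;1 0 4.2 -38.9 -52 0 0;1 0 4.2 -38.9 -52 0 0;1 0 4.2 -38.9 -52 0 0;1 0 4.2 -38.9 -52 0 0;1 0 4.2 -38.9 -52 0 0;1 0 4.2 -38.9 -52 0 0;1 0 4.2 -38.9 -52 0 0;1 0 4.2 -38.9 -52 0 0;1 0 4.2 -38.9 -52 0 0;1 0 4.2 -38.9 -52 0 0;1 0 4.2 -38.9 -52 0 0",
)

```text
clock: 2.8
ee_pos: [0.5434, 0.0991, 0.404]
orientation: [0.614, 0.35, 0.614, -0.351]
wrist_force: [-0.6, -0.7, -0.1]
gripper_width: 0.0004
```

```bash
python3 -c "
from h import *
delta(.542,.101,.226,30.5)
p,d=arm.camera('wrist'); cv2.imwrite('pics/w1.png',p[:,:,::-1])
for n in ['dial_axis','index_mark','target_mark','finger_tab']: print(n,[(np.round(r['at'],1).tolist(),round(r['conf'],2)) for r in arm.tip_of(n,'wrist')[:2]])
"
```

```text
t 2.8 yaw 30.6 tip [0.5432 0.099  0.226 ] F [-0.61 -0.69 -0.09] w 0.0004
shift cm [ 0.   -0.02 -0.23] rot [ 0.1 -0.   0.1]
q [ 0.21  0.4  -0.66  1.71  0.27  1.12  0.  ]
dial_axis [([280.1, 185.3], 0.56)]
index_mark [([199.4, 187.7], 0.7)]
target_mark [([300.9, 256.5], 0.87), ([316.1, 188.9], 0.51)]
finger_tab [([319.3, 189.4], 0.65)]
```

View pics/w1.png

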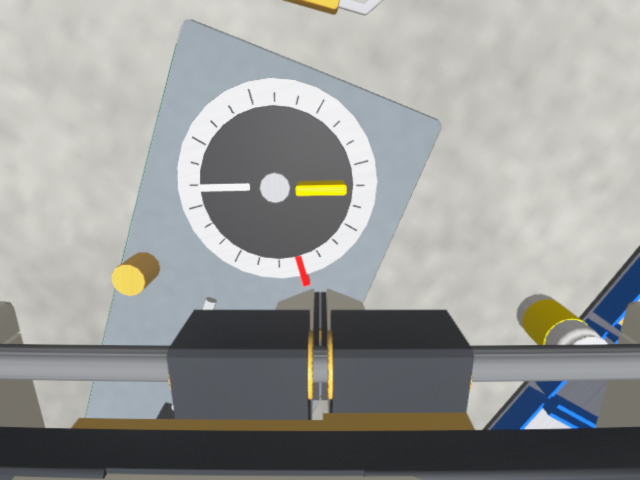

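The wrist view shows the hub at (275,187), index outer end (201,188), tab from (296,190) to (347,189), and the red line from (298,257) to (306,285).

```bash
python3 -c "
from h import *
s=arm.get_state()
P={n:ray('wrist',px,z,s) for n,px,z in [('hub',(275,187),.074),('idx',(201,188),.064),('idxin',(249.5,187),.064),('rin',(298,257),.058),('rout',(306.5,285),.058),('to',(347,189),.09),('ti',(296,189.5),.09),('lock',(129,280),.084)]}
for n in P:
  d=P[n]-P['hub'];print(n,np.round(P[n],4),np.round(np.degrees(np.arctan2(d[1],d[0])),1),round(np.linalg.norm(d[:2]),4))
for a,b in [('idxin','idx'),('rin','rout'),('ti','to')]:
  d=P[b]-P[a];print(a,np.degrees(np.arctan2(d[1],d[0])))
h=P['hub'][:2]; print('-')
f=np.radians(30.5);r=np.array([np.cos(f),np.sin(f)]);t=np.array([-r[1],r[0]])
p=h+.036*r-.0255*t; delta(p[0],p[1],.072,30.5)
"
```

```text
hub [0.497  0.1067 0.074 ] 0.0 0.0
idx [0.4456 0.0738 0.064 ] -147.4 0.061
idxin [0.4791 0.0944 0.064 ] -145.4 0.0217
rin [0.543  0.0605 0.058 ] -45.2 0.0652
rout [0.5623 0.0415 0.058 ] -45.0 0.0923
to [0.544  0.1356 0.09  ] 31.6 0.0551
ti [0.5116 0.1161 0.09  ] 32.7 0.0173
lock [ 0.4306 -0.0184  0.084 ] -118.0 0.1417
idxin -148.46206068940637
rin -44.35367081233105
ti 31.05201259758094
-
t 3.05 yaw 30.5 tip [0.5427 0.0979 0.2267] F [-0.54 -0.5   0.63] w 0.0003
shift cm [15.47  0.12 -0.53] rot [-0.   0.1  0. ]
q [ 0.21  0.4  -0.66  1.71  0.27  1.12  0.  ]
```

>>> arm_command(
  steps="1 4 0.2 -0.5 0 0 0;1 8 0.2 -0.5 0 0 0;1 11 0.2 -0.5 0 0 0;1 13 0.2 -0.5 0 0 0;1 14.5 0.2 -0.5 0 0 0;1 15.3 0.2 -0.5 0 0 0;1 15.3 0.2 -0.5 0 0 0;1 15.3 0.2 -0.5 0 0 0",
)

```text
clock: 3.72
ee_pos: [0.542, 0.1048, 0.2522]
orientation: [0.614, 0.35, 0.614, -0.35]
wrist_force: [1.0, -0.3, 0.8]
gripper_width: 0.0008
```

```bash
cat > arc.py <<'E'
# plan arc: rows to follow tab angles from start to end, gap g added
from h import *
def plan(f0,f1,step,C=(.497,.106),rad=.037,off=.0135,z=.073,side=-1):
    s=arm.get_state();R=tool(s)
    delta(0,0,0,0)
    for f in np.append(np.arange(f0,f1,step),f1):
        a=np.radians(f);r=np.array([np.cos(a),np.sin(a)]);t=np.array([-r[1],r[0]])
        p=np.array(C)+rad*r+side*off*t
        d=np.array([p[0],p[1],z+.178])-s['ee_pos']
        Y=np.array([r[0],r[1],0]);X=np.array([0,0,-1.]);Rt=Rn.from_matrix(np.c_[X,Y,np.cross(X,Y)])
        print(round(f,1),np.round(R.inv().apply(d)*100,2),np.round((R.inv()*Rt).as_rotvec(degrees=True),1))
E
python3 -c "
from arc import *
plan(31.5,81.5,5)
p,d=arm.camera('wrist'); cv2.imwrite('pics/w2.png',p[:,:,::-1])"
```

```text
t 3.72 yaw 30.6 tip [0.5421 0.1048 0.0742] F [ 1.   -0.26  0.85] w 0.0008
shift cm [  7.41 -52.   -18.56] rot [30.6  0.  -0. ]
q [ 0.13  0.57 -0.58  1.88  0.42  0.82 -0.14]
31.5 [ 0.12 -0.1  -1.1 ] [-0.9  0.  -0. ]
36.5 [ 0.12  0.   -1.43] [-5.9  0.  -0. ]
41.5 [ 0.12  0.07 -1.77] [-10.9   0.   -0. ]
46.5 [ 0.12  0.11 -2.11] [-15.9   0.   -0. ]
51.5 [ 0.12  0.12 -2.45] [-20.9   0.   -0. ]
56.5 [ 0.12  0.1  -2.79] [-25.9   0.   -0. ]
61.5 [ 0.12  0.05 -3.13] [-30.9   0.   -0. ]
66.5 [ 0.12 -0.03 -3.47] [-35.9   0.   -0. ]
71.5 [ 0.12 -0.14 -3.8 ] [-40.9   0.   -0. ]
76.5 [ 0.12 -0.27 -4.11] [-45.9   0.   -0. ]
81.5 [ 0.12 -0.44 -4.41] [-50.9   0.   -0. ]
```

View pics/w2.png

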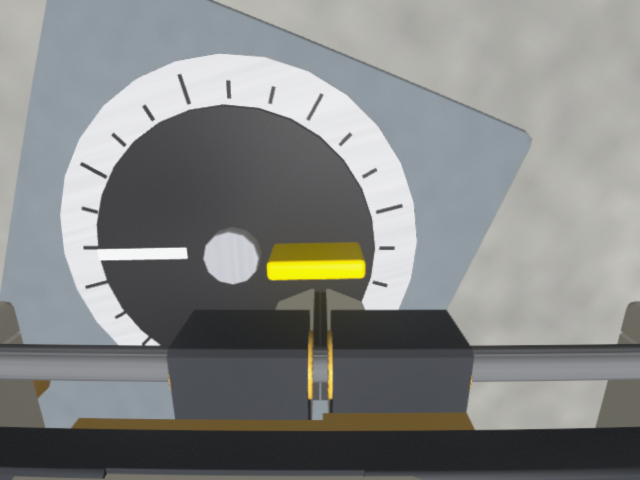

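The fingertips are beside the tab on its clockwise side and aligned with it. I start the push round the arc.

>>> arm_command(
  steps="1 0 -0.1 -0.6 -1 0 0;1 0 -0.1 -1.1 -1 0 0;1 0 0 -1.4 -6 0 0;1 0 0.1 -1.8 -11 0 0;1 0 0.1 -2.1 -16 0 0;1 0 0.1 -2.4 -21 0 0;1 0 0.1 -2.8 -26 0 0;1 0 0.1 -3.1 -31 0 0;1 0 0 -3.5 -36 0 0;1 0 -0.1 -3.8 -41 0 0;1 0 -0.3 -4.1 -46 0 0;1 0 -0.4 -4.4 -51 0 0",
)

```text
clock: 4.77
ee_pos: [0.5165, 0.1413, 0.2528]
orientation: [0.706, 0.05, 0.704, -0.05]
wrist_force: [3.4, -2.2, 0.9]
gripper_width: 0.0007
```

```bash
python3 -c "
from arc import *
plan(86.5,126.5,5)
p,d=arm.camera('wrist'); cv2.imwrite('pics/w3.png',p[:,:,::-1])"
```

```text
t 4.77 yaw 81.9 tip [0.5171 0.1412 0.0748] F [ 3.37 -2.2   0.89] w 0.0007
shift cm [  7.32 -21.29 -49.16] rot [81.9  0.1 -0.1]
q [ 0.21  0.61 -0.81  1.91  0.58  0.87  0.52]
86.5 [ 0.17  0.03 -0.39] [-4.6  0.2 -0. ]
91.5 [ 0.17  0.11 -0.72] [-9.6  0.2  0. ]
96.5 [ 0.17  0.15 -1.06] [-14.6   0.2   0. ]
101.5 [ 0.17  0.17 -1.41] [-19.6   0.2   0. ]
106.5 [ 0.17  0.16 -1.75] [-24.6   0.2   0. ]
111.5 [ 0.17  0.12 -2.09] [-29.6   0.2   0. ]
116.5 [ 0.17  0.05 -2.43] [-34.6   0.2   0. ]
121.5 [ 0.17 -0.06 -2.75] [-39.6   0.2   0. ]
126.5 [ 0.17 -0.18 -3.07] [-44.6   0.2   0.1]
```

View pics/w3.png

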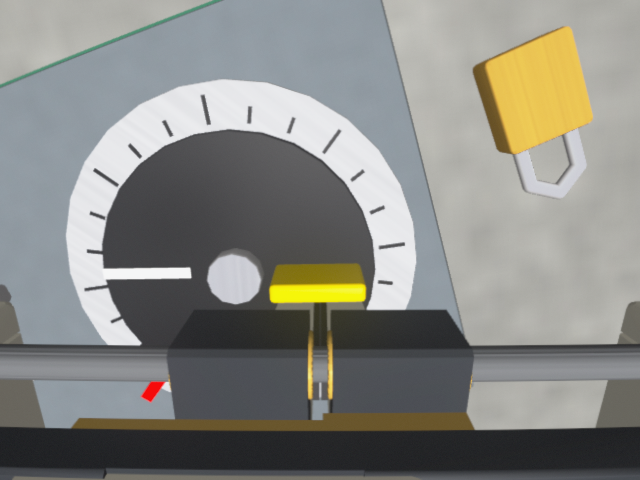

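The tab is flush with the fingers and turning with them. I continue to about 126° and then refine.

>>> arm_command(
  steps="1 0 0 -0.4 -5 0 0;1 0 0.1 -0.7 -10 0 0;1 0 0.1 -1.1 -15 0 0;1 0 0.2 -1.4 -20 0 0;1 0 0.2 -1.7 -25 0 0;1 0 0.1 -2.1 -30 0 0;1 0 0.1 -2.4 -35 0 0;1 0 -0.1 -2.7 -39 0 0;1 0 -0.2 -3.0 -43 0 0;1 0 -0.2 -3.0 -43 0 0",
)

```text
clock: 5.65
ee_pos: [0.4861, 0.1443, 0.2526]
orientation: [0.676, -0.211, 0.674, 0.211]
wrist_force: [2.9, 2.0, 1.4]
gripper_width: 0.0006
```

```bash
python3 -c "
from arc import *
plan(128,138,2)
p,d=arm.camera('wrist'); cv2.imwrite('pics/w4.png',p[:,:,::-1])
p,d=arm.camera('scene'); cv2.imwrite('pics/s4.png',cv2.resize(p[150:290,230:400,::-1],None,fx=4,fy=4,interpolation=2))
p,d=arm.camera('top'); cv2.imwrite('pics/t4.png',cv2.resize(p[190:330,230:410,::-1],None,fx=4,fy=4,interpolation=2))"
```

```text
t 5.65 yaw 124.8 tip [0.4865 0.1445 0.0746] F [2.93 1.98 1.37] w 0.0006
shift cm [  7.34  15.86 -48.18] rot [ 1.248e+02  1.000e-01 -2.000e-01]
q [ 0.32  0.66 -1.01  1.97  0.71  0.92  1.11]
128 [ 0.16  0.01 -0.15] [-3.2  0.1  0. ]
130 [ 0.16  0.05 -0.28] [-5.2  0.1  0. ]
132 [ 0.16  0.08 -0.42] [-7.2  0.1  0. ]
134 [ 0.16  0.11 -0.55] [-9.2  0.1  0. ]
136 [ 0.16  0.13 -0.69] [-11.2   0.1   0. ]
138 [ 0.16  0.15 -0.82] [-13.2   0.1   0. ]
```

View pics/w4.png

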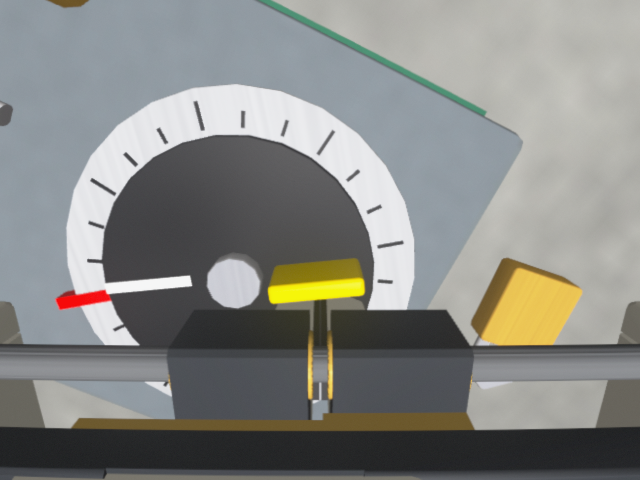

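View pics/s4.png

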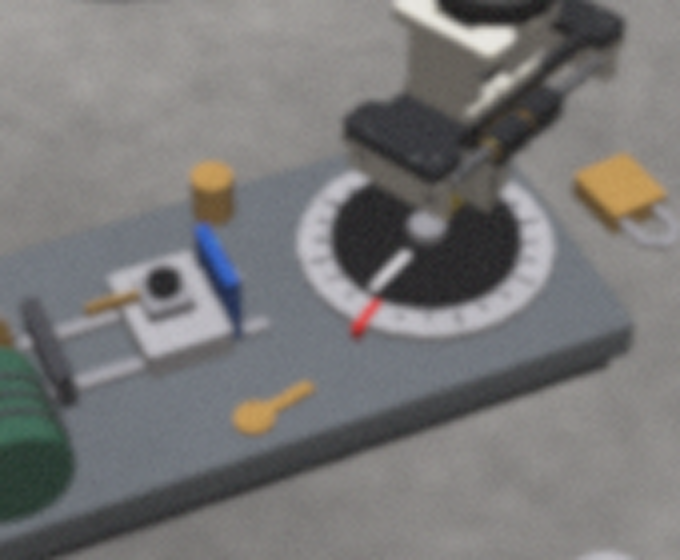

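View pics/t4.png

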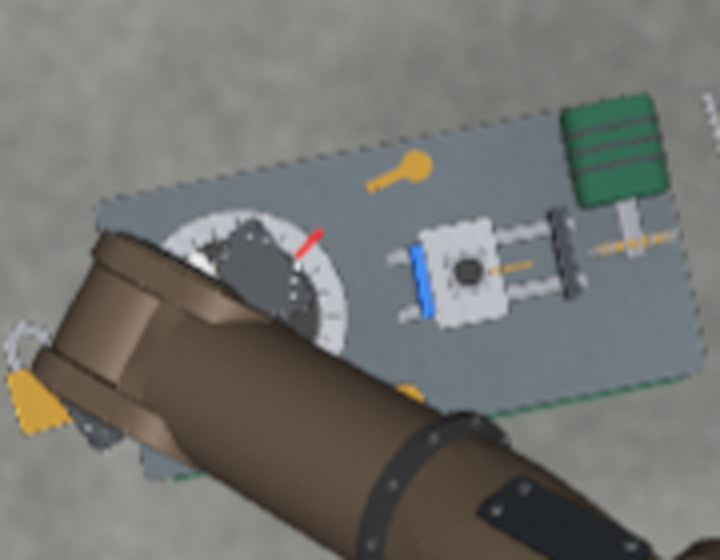

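Index and red line are already almost aligned: white runs from (190,281) to (107,288), red from (110,295) to (58,302). I measure this precisely by segmentation.

```bash
cat > ang.py <<'E'
from h import *
def ang(fn,s,cam='wrist',roi=None):
    p=cv2.imread(fn).astype(int); b,g,r=p[...,0],p[...,1],p[...,2]
    red=(r>130)&(g<70)&(b<70)
    if roi is not None: m=np.zeros_like(red);m[roi[1]:roi[3],roi[0]:roi[2]]=1;red&=m
    def world(mask,z):
        v,u=np.nonzero(mask); return np.array([ray(cam,(a,c),z,s) for a,c in zip(u,v)])[:,:2]
    R=world(red,.058)
    hub0=np.array([.497,.106])
    # dial white: bright pixels inside ring 15..61mm of axis at z .064
    v,u=np.nonzero((p.min(2)>150))
    sel=np.array([ray(cam,(a,c),.064,s)[:2] for a,c in zip(u,v)])
    rr=np.linalg.norm(sel-hub0,axis=1)
    # index half plane: toward red
    dr=R.mean(0)-hub0; dr/=np.linalg.norm(dr)
    q=sel-hub0; w=sel[(rr>.024)&(rr<.060)&((q@dr)>.02*0+.9*rr)]
    def line(P):
        c=P.mean(0);U=np.linalg.svd(P-c)[2][0]
        if U@dr<0:U=-U
        return c,U
    cr,ur=line(R);cw,uw=line(w)
    A=lambda d:np.degrees(np.arctan2(d[1],d[0]))
    print('red n',len(R),cr,'line',A(ur),'white n',len(w),cw,'line',A(uw))
    for h in (hub0,hub0+[0.001,0],hub0+[0,.001]): print('radial from',h,'red',A(cr-h),'white',A(cw-h),'turn needed',A(cr-h)-A(cw-h))
    # offset at 62mm: extrapolate both
    e=lambda c,u:c+u*((.062)-np.linalg.norm(c-hub0))
    d=e(cr,ur)-e(cw,uw); print('gap at edge mm: along',d@dr*1e3,'perp ccw',(d@np.array([-dr[1],dr[0]]))*1e3)
E
python3 -c "
from ang import *
ang('pics/w4.png',arm.get_state())
ray_h=ray('wrist',(234,281),.074,arm.get_state());print(ray_h)
s=arm.get_state()
"
```

```text
Traceback (most recent call last):
  File "ang.py", line 12, in ang
    sel=np.array([ray(cam,(a,c),.064,s)[:2] for a,c in zip(u,v)])
                  ~~~^^^^^^^^^^^^^^^^^^
  File "h.py", line 5, in ray
    k=arm.calibration(c); K=np.array([[k['fx'],0,k['cx']],[0,k['fy'],k['cy']],[0,0,1]])
ValueError: time passes only in moves, steps and waits
```

```bash
sed -i 's/k=arm.calibration(c); K=/k=cal(c); K=/' h.py; cat >> h.py <<'E'
_c={}
def cal(c):
    if c not in _c: _c[c]=arm.calibration(c)
    return _c[c]
E
python3 -c "
from ang import *
s=arm.get_state()
ang('pics/w4.png',s)
print(s['clock'],ray('wrist',(234,281),.074,s))
"
```

```text
red n 609 [0.55351809 0.05076138] line -47.70646299035466 white n 854 [0.52487708 0.07460254] line -49.86598177300859
radial from [0.497 0.106] red -44.34406687186568 white -48.398873732380025 turn needed 4.054806860514347
radial from [0.498 0.106] red -44.855428046664926 white -49.43558195692126 turn needed 4.580153910256335
radial from [0.497 0.107] red -44.857992352859995 white -49.28896123152534 turn needed 4.430968878665347
gap at edge mm: along 0.22728439909977874 perp ccw 5.893479374817179
5.8 [0.49566084 0.10666032 0.074     ]
```

>>> arm_command(
  steps="1 0 0 -0.05 0 0 0;1 0 0 -0.1 0 0 0;1 0 0 -0.1 0 0 0;1 0 0 -0.1 0 0 0",
)

```text
clock: 6.13
ee_pos: [0.4852, 0.1431, 0.2518]
orientation: [0.675, -0.21, 0.675, 0.21]
wrist_force: [2.4, 4.6, 1.6]
gripper_width: 0.0003
```

```bash
cat >> ang.py <<'E'
def hub(fn,s,guess,cam='wrist'):
    p=cv2.imread(fn); 
    im=p[guess[1]-45:guess[1]+45,guess[0]-45:guess[0]+45]
    return im
E
python3 -c "
from ang import *
s=arm.get_state()
p,d=arm.camera('wrist'); cv2.imwrite('pics/w5.png',p[:,:,::-1])
ang('pics/w5.png',s); print(s['clock'],s['wrist_force'])
cv2.imwrite('pics/w5c.png',cv2.resize(p[220:340,40:400,::-1],None,fx=2.2,fy=2.2,interpolation=2))
"
```

```text
red n 602 [0.55405554 0.05100331] line -46.444877029941374 white n 851 [0.52773514 0.07748856] line -44.63657411025135
radial from [0.497 0.106] red -43.947364937672596 white -42.85052713753058 turn needed -1.0968378001420191
radial from [0.498 0.106] red -44.453718699621795 white -43.79645124882257 turn needed -0.6572674507992247
radial from [0.497 0.107] red -44.463382358718356 white -43.83639417075895 turn needed -0.6269881879594053
gap at edge mm: along 0.025516046450038347 perp ccw 0.19051706208341898
6.1333 [2.37626312 4.60408516 1.57860728]
```

View pics/w5c.png

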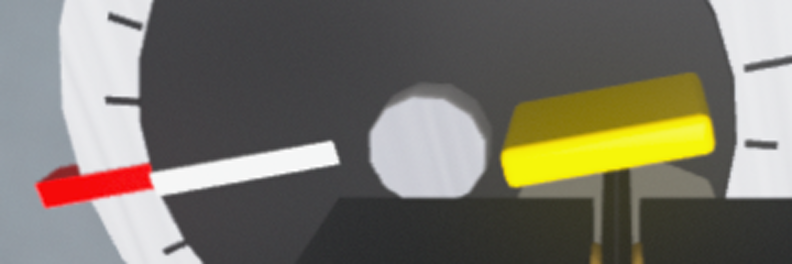

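The lines look aligned to within about 1°. I back the finger off and up, then verify from unobstructed views.

>>> arm_command(
  steps="1 0 0 0.3 0 0 0;1 0 0 1 0 0 0;1 0 0 1.2 0 0 0;1 -3 0 1.2 0 0 0;1 -6 0 1.2 0 0 0;1 -9 0 1.2 0 0 0;1 -12 0 1.2 0 0 0;1 -15 0 1.2 0 0 0;1 -15 0 1.2 0 0 0;1 -15 0 1.2 0 0 0",
)

```text
clock: 7.02
ee_pos: [0.4954, 0.1499, 0.4028]
orientation: [0.676, -0.21, 0.674, 0.21]
wrist_force: [-0.6, -1.1, -0.9]
gripper_width: 0.0001
```

```bash
python3 -c "
from ang import *
s=arm.get_state()
p,d=arm.camera('wrist'); cv2.imwrite('pics/w6.png',p[:,:,::-1])
p2,d=arm.camera('scene'); cv2.imwrite('pics/s6f.png',p2[:,:,::-1]);cv2.imwrite('pics/s6.png',cv2.resize(p2[150:290,230:400,::-1],None,fx=4,fy=4,interpolation=2))
delta(.5,.1,.2,100)
ang('pics/w6.png',s)
try: ang('pics/s6f.png',s,'scene',(300,200,340,260))
except Exception as e: print(e)
"
```

```text
t 7.12 yaw 124.6 tip [0.4947 0.149  0.2227] F [-0.7   0.24 -0.05] w 0.0005
shift cm [ 2.28 -4.33 -2.38] rot [24.6 -0.1  0. ]
q [ 0.42  0.51 -1.16  1.78  0.5   1.19  1.29]
red n 179 [0.55355171 0.05178386] line -46.092788865455184 white n 321 [0.5277216  0.07771471] line -44.51880020545426
radial from [0.497 0.106] red -43.79208082146079 white -42.63568453601776 turn needed -1.15639628544303
radial from [0.498 0.106] red -44.302902597286014 white -43.58159008811375 turn needed -0.7213125091722645
radial from [0.497 0.107] red -44.315375422392826 white -43.628846634503546 turn needed -0.6865287878892801
gap at edge mm: along 0.023306573595602887 perp ccw 0.06997768194229459
red n 4 [0.55942688 0.04674212] line -15.208095642654035 white n 19 [0.52586382 0.07743123] line -42.72098004253907
radial from [0.497 0.106] red -43.50819914545942 white -44.705655825933995 turn needed 1.1974566804745734
radial from [0.498 0.106] red -43.97036458233521 white -45.71569607176221 turn needed 1.7453314894270022
radial from [0.497 0.107] red -43.98714611486861 white -45.69120202077136 turn needed 1.7040559059027487
gap at edge mm: along 2.8882121214646705 perp ccw -10.858060918032912
```

View pics/w6.png

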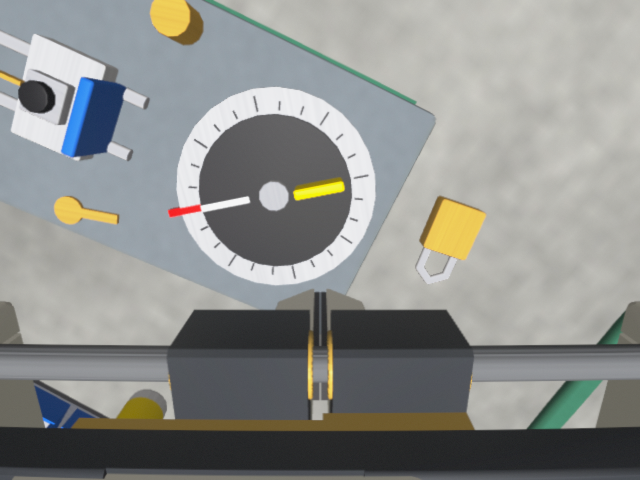

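View pics/s6.png

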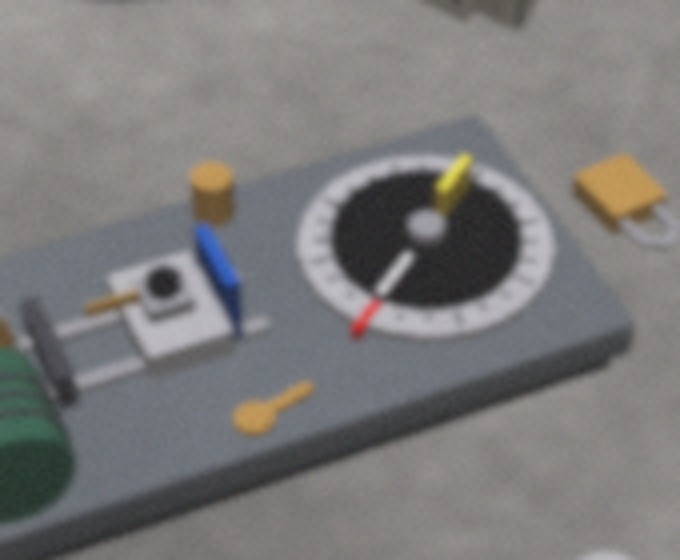

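Dial aligned: white and red are collinear in both views, with about 0.1 mm offset at the edge. Next is the carriage, and I compute the approach.

```bash
python3 -c "
from h import *
s=arm.get_state()
H=ray('wrist',(274,196),.074,s);print('hub',H)
for px in [(82,79),(124,89),(112,157),(66,152)]: print(px,ray('wrist',px,.104,s))
delta(.516,-.007,.222,9.5)
"
```

```text
hub [0.49485453 0.10660309 0.074     ]
(82, 79) [ 0.49461828 -0.03926323  0.104     ]
(124, 89) [ 0.48461716 -0.01323767  0.104     ]
(112, 157) [ 5.28746219e-01 -5.83625813e-05  1.04000000e-01]
(66, 152) [ 0.54375016 -0.02822181  0.104     ]
t 7.12 yaw 124.6 tip [0.4947 0.149  0.2227] F [-0.7   0.24 -0.05] w 0.0005
shift cm [  0.09 -14.05  -7.14] rot [ 1.151e+02 -1.000e-01  1.000e-01]
q [ 0.42  0.51 -1.16  1.78  0.5   1.19  1.29]
```

>>> arm_command(
  steps="1 0 -14 -7 115 0 0;1 0 -14 -7 115 0 0;1 0 -14 -7 115 0 0;1 0 -14 -7 115 0 0;1 0 -14 -7 115 0 0;1 0 -14 -7 115 0 0;1 0 -14 -7 115 0 0;1 0 -14 -7 115 0 0;1 0 -14 -7 115 0 0;1 0 -14 -7 115 0 0;1 0 -14 -7 115 0 0;1 0 -14 -7 115 0 0",
)

```text
clock: 8.12
ee_pos: [0.5166, -0.0056, 0.4]
orientation: [0.635, 0.308, 0.637, -0.309]
wrist_force: [0.2, 0.3, -0.9]
gripper_width: 0.0008
```

```bash
python3 -c "
from h import *
delta(.516,-.007,.222,9.5)
"
```

```text
t 8.12 yaw 38.3 tip [ 0.5161 -0.0057  0.222 ] F [ 0.22  0.3  -0.9 ] w 0.0008
shift cm [ 0.   -0.13  0.07] rot [28.8 -0.1  0.2]
q [ 0.51  0.37 -0.79  1.79  0.3   1.1   0.29]
```

>>> arm_command(
  steps="1 0 -0.1 0.1 29 0 0;1 0 -0.1 0.1 29 0 0;1 0 -0.1 0.1 29 0 0;1 0 -0.1 0.1 29 0 0;1 0 -0.1 0.1 29 0 0;1 0 -0.1 0.1 29 0 0",
)

```text
clock: 8.62
ee_pos: [0.5166, -0.0067, 0.4006]
orientation: [0.541, 0.454, 0.542, -0.456]
wrist_force: [0.1, 0.3, 0.0]
gripper_width: 0.0004
```

```bash
python3 -c "
from h import *
delta(.516,-.007,.074,9.5)
p,d=arm.camera('wrist'); cv2.imwrite('pics/w7.png',p[:,:,::-1])
p,d=arm.camera('scene'); cv2.imwrite('pics/s7.png',cv2.resize(p[120:290,200:400,::-1],None,fx=3.5,fy=3.5,interpolation=2))
"
```

```text
t 8.62 yaw 9.9 tip [ 0.5162 -0.0068  0.2226] F [0.13 0.31 0.01] w 0.0004
shift cm [ 1.486e+01 -3.000e-02  1.000e-02] rot [0.4 0.  0.1]
q [ 0.44  0.35 -0.68  1.8   0.24  1.09 -0.16]
```

View pics/w7.png

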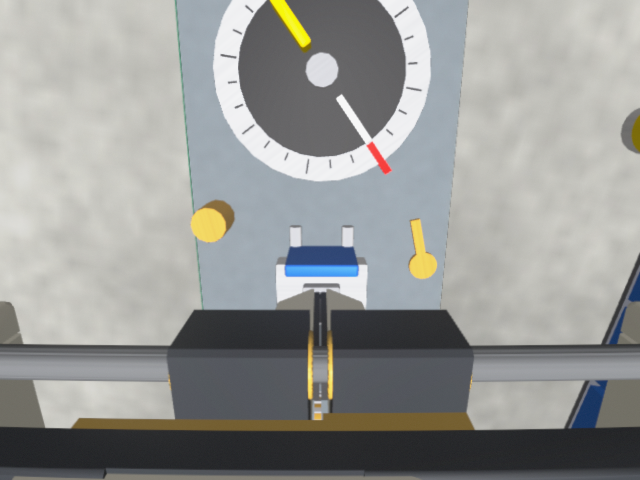

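View pics/s7.png

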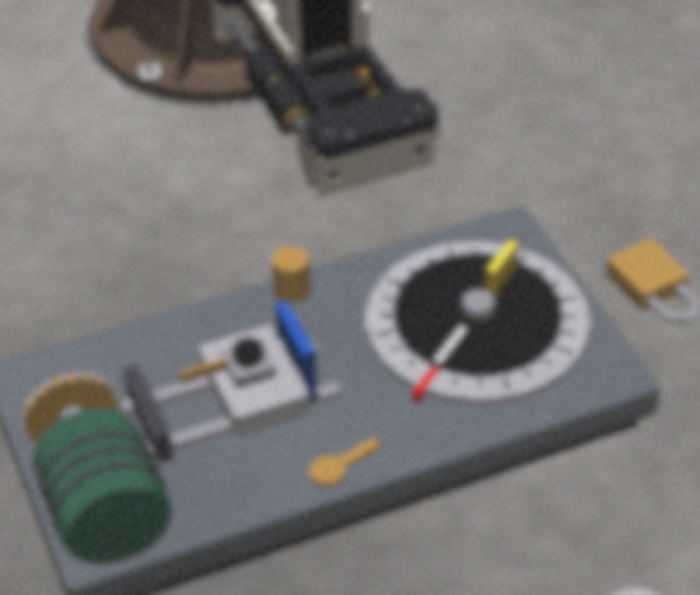

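```bash
python3 -c "
from ang import *
s=arm.get_state()
for px in [(287,265),(357,265),(321.5,265)]: 
  P=ray('wrist',px,.104,s); d=P[:2]-[.497,.106]; th=np.radians(9.5); print(P,'along -y',d@[np.sin(th),-np.cos(th)],'x',d@[np.cos(th),np.sin(th)])
print('hub',ray('wrist',(321.5,69.5),.074,s))
ang('pics/w7.png',s)
"
```

```text
[ 0.49613888 -0.03197722  0.104     ] along -y 0.1359428186000555 x -0.02362211562504904
[ 0.54692841 -0.02305742  0.104     ] along -y 0.13552803985999567 x 0.02794304969305493
[ 0.52117298 -0.02757636  0.104     ] along -y 0.13573413838980672 x 0.0017950071061193333
hub [0.49746197 0.10738122 0.074     ]
red n 119 [0.55614756 0.04987828] line -45.92161570812304 white n 402 [0.52791518 0.07792069] line -44.449453545532336
radial from [0.497 0.106] red -43.49631995782119 white -42.24790803241511 turn needed -1.2484119254060815
radial from [0.498 0.106] red -43.9843290683051 white -43.186856293185905 turn needed -0.7974727751191963
radial from [0.497 0.107] red -44.001796512181514 white -43.247261617372644 turn needed -0.7545348948088701
gap at edge mm: along 0.030212618966402316 perp ccw 0.2534042228820163
```

The plate's top edge is about 136 mm from the dial axis at heading about 10°, as expected. The dial error with this view's hub is about 0.4°. Now I descend between the dial and the plate.

>>> arm_command(
  steps="1 4 0 0 0 0 0;1 8 0 0 0 0 0;1 11 0 0 0 0 0;1 13 0 0 0 0 0;1 14.4 0 0 0 0 0;1 14.8 0 0 0 0 0;1 14.8 0 0 0 0 0;1 14.8 0 0.5 0 0 0",
)

```text
clock: 9.38
ee_pos: [0.5179, -0.0107, 0.2543]
orientation: [0.541, 0.456, 0.541, -0.455]
wrist_force: [0.2, 0.1, 0.4]
gripper_width: 0.0002
```

```bash
python3 -c "
from h import *
delta(.521,-.037,.074,9.7)
p,d=arm.camera('scene'); cv2.imwrite('pics/s8.png',cv2.resize(p[120:290,200:400,::-1],None,fx=3.5,fy=3.5,interpolation=2))
"
```

```text
t 9.38 yaw 9.8 tip [ 0.518  -0.0106  0.0763] F [0.18 0.06 0.39] w 0.0002
shift cm [ 0.22 -0.15  2.64] rot [ 0.1 -0.  -0. ]
q [ 0.36  0.52 -0.6   1.96  0.41  0.78 -0.3 ]
```

View pics/s8.png

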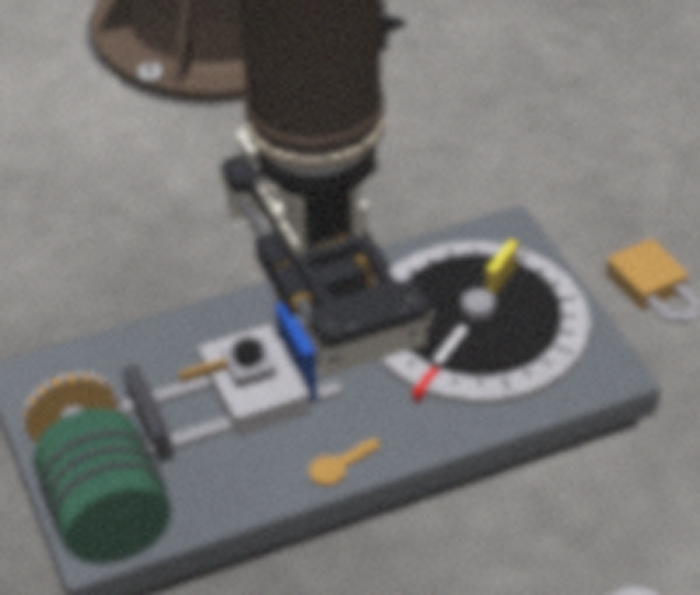

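>>> arm_command(
  steps="1 0 0 0.4 0 0 0;1 0 0 0.7 0 0 0;1 0 0 1.0 0 0 0;1 0 0 1.3 0 0 0;1 0 0 1.6 0 0 0;1 0 0 1.9 0 0 0;1 0 0 2.2 0 0 0;1 0 0 2.5 0 0 0;1 0 0 2.8 0 0 0;1 0 0 3.1 0 0 0;1 0 0 3.4 0 0 0;1 0 0 3.4 0 0 0",
)

```text
clock: 10.43
ee_pos: [0.5235, -0.046, 0.2536]
orientation: [0.54, 0.456, 0.54, -0.456]
wrist_force: [0.3, 0.2, -0.7]
gripper_width: 0.0003
```

```bash
python3 -c "
from h import *
delta(.521,-.037,.074,9.7)
p,d=arm.camera('scene'); cv2.imwrite('pics/s9.png',cv2.resize(p[120:290,200:400,::-1],None,fx=3.5,fy=3.5,interpolation=2))
"
```

```text
t 10.43 yaw 9.6 tip [ 0.5234 -0.0461  0.0756] F [ 0.33  0.19 -0.68] w 0.0003
shift cm [ 0.16 -0.1  -0.93] rot [-0.1  0.   0. ]
q [ 0.42  0.53 -0.59  1.94  0.41  0.79 -0.24]
```

View pics/s9.png

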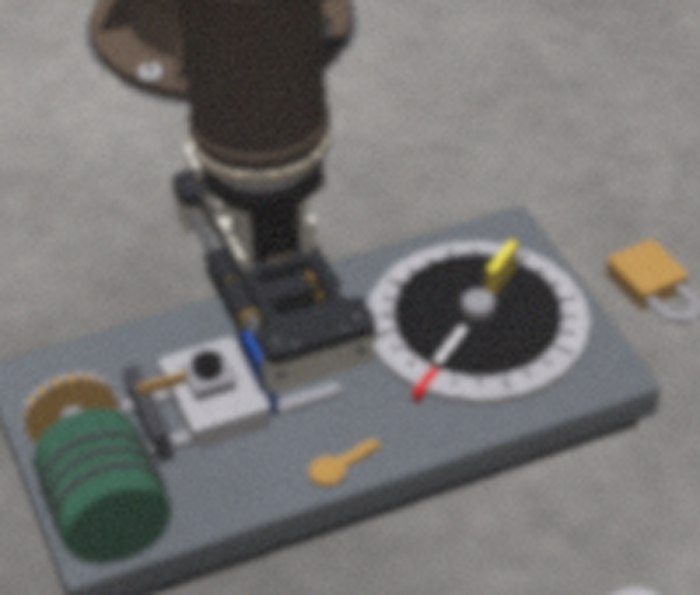

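>>> arm_command(
  steps="1 0 0 0.2 0 0 0;1 0 0 0.4 0 0 0;1 0 0 0.6 0 0 0;1 0 0 0.8 0 0 0;1 0 0 1.0 0 0 0;1 0 0 1.1 0 0 0",
)

```text
clock: 10.98
ee_pos: [0.5251, -0.0563, 0.2536]
orientation: [0.54, 0.456, 0.541, -0.456]
wrist_force: [-0.8, 1.5, -0.4]
gripper_width: 0.0006
```

```bash
python3 -c "
from h import *
delta(.521,-.037,.074,9.7)
p,d=arm.camera('scene'); cv2.imwrite('pics/s10.png',cv2.resize(p[120:290,200:400,::-1],None,fx=3.5,fy=3.5,interpolation=2))
"
```

```text
t 10.98 yaw 9.7 tip [ 0.525  -0.0564  0.0756] F [-0.84  1.47 -0.38] w 0.0006
shift cm [ 0.16 -0.08 -1.98] rot [-0.  0.  0.]
q [ 0.44  0.54 -0.59  1.94  0.41  0.79 -0.21]
```

View pics/s10.png

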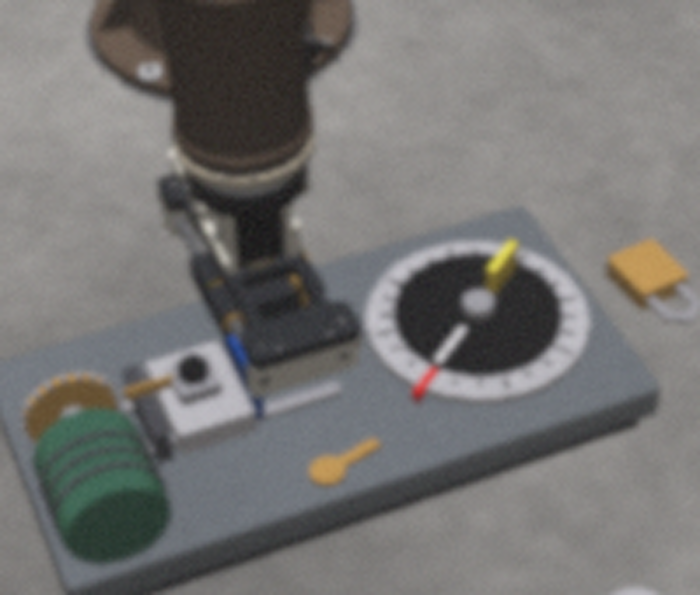

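>>> arm_command(
  steps="1 0 0 0.2 0 0 0;1 0 0 0.3 0 0 0;1 0 0 0.4 0 0 0;1 0 0 0.5 0 0 0;1 0 0 0.5 0 0 0",
)

```text
clock: 11.45
ee_pos: [0.5259, -0.0602, 0.2537]
orientation: [0.54, 0.456, 0.541, -0.456]
wrist_force: [-3.4, 4.4, 0.3]
gripper_width: 0.0007
```

>>> arm_command(
  steps="1 0 0 0.1 0 0 0;1 0 0 0.2 0 0 0;1 0 0 0.3 0 0 0;1 0 0 0.3 0 0 0;1 0 0 0.3 0 0 0",
)

```text
clock: 11.87
ee_pos: [0.526, -0.0608, 0.2537]
orientation: [0.54, 0.456, 0.542, -0.454]
wrist_force: [-5.3, 12.9, 1.7]
gripper_width: 0.0003
```

>>> arm_command(
  steps="1 0 0 0.1 0 0 0;1 0 0 0.2 0 0 0;1 0 0 0.2 0 0 0;1 0 0 0.2 0 0 0",
)

```text
clock: 12.2
ee_pos: [0.5261, -0.0611, 0.2537]
orientation: [0.54, 0.456, 0.543, -0.454]
wrist_force: [-7.2, 18.9, 3.0]
gripper_width: 0.0004
```

The force rises to 19 N with no further travel, so the carriage is against its stop. I retract, raise and look.

>>> arm_command(
  steps="1 0 0 -0.5 0 0 0;1 0 0 -1.2 0 0 0;1 0 0 -1.8 0 0 0;1 0 0 -1.8 0 0 0;1 -3 0 -1.8 0 0 0;1 -6 0 -1.8 0 0 0;1 -9 0 -1.8 0 0 0;1 -12 0 -1.8 0 0 0;1 -15 0 -1.8 0 0 0;1 -15 0 -1.8 0 0 0",
)

```text
clock: 13.03
ee_pos: [0.5255, -0.0479, 0.4095]
orientation: [0.543, 0.458, 0.538, -0.454]
wrist_force: [1.2, 1.2, 0.1]
gripper_width: 0.0003
```

```bash
python3 -c "
from ang import *
s=arm.get_state()
p,d=arm.camera('wrist'); cv2.imwrite('pics/w11.png',p[:,:,::-1])
p,d=arm.camera('scene'); cv2.imwrite('pics/s11.png',cv2.resize(p[120:290,200:400,::-1],None,fx=3.5,fy=3.5,interpolation=2))
delta(.5,0,.22,9.7)
ang('pics/w11.png',s)
"
```

```text
t 13.13 yaw 9.6 tip [ 0.5248 -0.0487  0.227 ] F [-0.58  0.61 -0.48] w 0.0006
shift cm [ 0.68 -1.59 -5.19] rot [-0.1  0.1 -0.2]
q [ 0.51  0.36 -0.68  1.77  0.25  1.1  -0.09]
red n 26 [0.5578962  0.04510713] line -25.85884191559277 white n 416 [0.52767498 0.07767025] line -44.60118262174827
radial from [0.497 0.106] red -44.998431957571654 white -42.72389891607949 turn needed -2.2745330414921625
radial from [0.498 0.106] red -45.47275399064131 white -43.67145612574081 turn needed -1.8012978649004978
radial from [0.497 0.107] red -45.465054069644566 white -43.715722344237285 turn needed -1.7493317254072807
gap at edge mm: along 1.3665581081979519 perp ccw -9.705087294661501
```

View pics/w11.png

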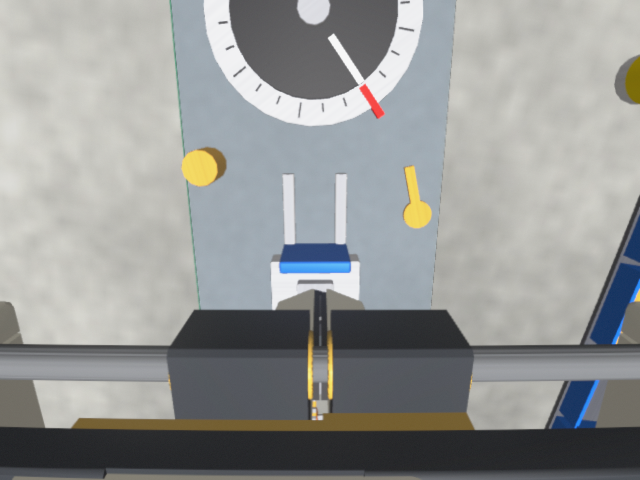

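View pics/s11.png

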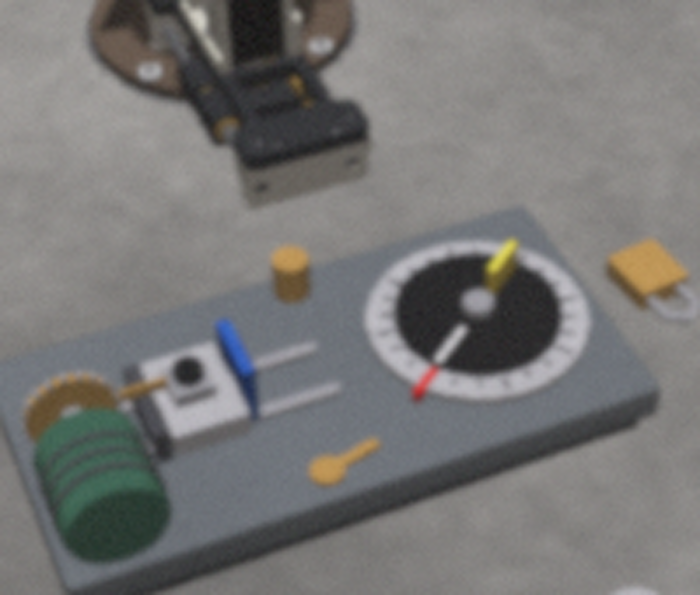

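```bash
python3 -c "
from station import arm
print(arm.sign_off())"
```

```text
the job is handed in; nothing more can be done
None
```

Both pushes are done in the order asked, and the job is handed in at about 13 s of the 64 s allowed.

- **Dial:** I pushed the yellow tab about 105° anticlockwise with the closed fingertips until the white index met the red line. With the finger clear, two wrist views put the lines 0.1 to 0.3 mm apart at the dial's edge. The angle error depends on the dial centre used: most estimates are 0.3 to 1.3° past the red line, and one was about 1.7°.
- **Carriage:** I pushed the blue plate along the rails until it stalled. Over the last 5 mm of commanded travel the force rose from 5 to about 20 N while the finger moved only 0.9 mm. The scene picture then shows the carriage against the stop block.
- **Other things:** After I backed the arm off, the pictures show the lock cylinder, key and padlock where they were. The arm was touching nothing.

**Checks that disagreed:** Two automatic dial angle checks gave poor results, and I did not use them. The scene camera found only 4 red pixels. The final wrist picture found only 26, apparently with stray ones among them, and gave a 1.7 to 2.3° error. In that last picture the white line had kept its direction (-44.6°, against -44.5° before the carriage push), and the lines still look in line by eye.

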